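# Book in a line module and feel its shield gap

## Robot

A 6-joint arm with a two-finger parallel gripper is mounted at the origin on the work surface. World frame = base frame: x ahead of the robot, y to its left, z up, the work surface at z = 0. Lengths are in mm, angles in rad, forces in N, time in s.
With the tool pointing down it reaches from about 400 to 925 mm from the base axis. Payload 12.5 kg.
Tool frame: the origin (TCP) lies between the finger pads; the fingertips stand 19 mm ahead of it and the grasp point (between the pads) is the TCP (env.nose_length is the distance from the TCP to the fingertips, in mm); z points along the fingers, y is the line along which they close (so a half turn about z gives the same grasp; the last joint's range is limited). The gripper opens to 95 mm and grips with 3 to 60 N. Pads are 20 mm wide; open, the fingers measure 119 mm over their backs; the gripper's body (75 mm by 180 mm) begins 59 mm behind the grasp point.
Start: joints at [1.156, 0.491, 1.559, -0, 1.092, -0.106], TCP at [189.93, 595.459, 233.661] pointing down, gripper open.
Joint ranges: [-3.1, 3.1], [-0.84, 2.19], [0.05, 2.79], [-1.13, 4.28], [0.06, 2.93], [-2.69, 2.69]. Speed limits (rad/s): [2.22, 2.22, 2.79, 3.14, 3.14, 3.14].

## Interface

Orientations are given as [roll, pitch, yaw] about the fixed x, y, z axes, in that order (R = Rz(yaw) Ry(pitch) Rx(roll)).
In Python, from cell import env gives the robot as it stands. The module is installed in compiled form; this text tells all that it offers.
- The arm moves only by the tool drive_tool, never from a script. Its argument "rows" is a list that holds one entry, the list of rows, each a list of 7 numbers: the shift along the tool's x, y, z scaled (see below), then the turn, a rotation vector about the tool's x, y, z scaled (see below), then the opening, from 0 (shut) to 1 (fully open). In form: [[[tx, ty, tz, ax, ay, az, jaw], ...]]. A call has 1 to 5 rows; each row shifts and turns the commanded pose from where the row before left it, along the tool's axes as they then stand; what a row does not reach is not made up. The controller multiplies each number of a shift by 250 mm and each number of a turn by 180 degrees. A row lasts 1/8 s, in which the tool goes at most 62.5 mm and 10.7 degrees, less where a joint would pass 70% of its speed; a pose out of reach is approached as far as the arm can. A call with a number of a shift or a turn outside -1 to 1 is refused whole. A call with a gripper value outside its range is refused whole. The fingers move at their own pace and stop on an object; the grip force is fixed at half the most. Time passes only in rows, so rows that do not move let the fingers close. It gives the time, the measured TCP pose, the force, the opening and the grip force at its end, in the units of the state.
- env.state(): the state, without advancing time (a new reading comes with each control period).
- env.read_camera(name): name is "side" or "top"; returns a dict with "color" (480x640x3 uint8, blue, green, red), "camera_matrix" (3x3 intrinsics, pixels), "k1" (the pictures are not rectified: a ray, as slopes to the right and down, at radius r is drawn at 1 + k1 r^2 times it, then the intrinsics apply), "pose" (4x4, takes a point from camera to world coordinates). Camera axes: x right, y up, looking along -z (the intrinsics and any distortion apply to the point x, -y, -z); pixel columns grow to the right and rows downward; lengths in mm; the calibration is good to about 2 mm. A picture is of the moment at which its call begins. There is no depth.
- env.job_done(): hands the job in; it is judged then, once.
Trained networks look in a picture, given as the dict that the camera call returned (one of the last four; its "shot" number tells which), for a name from the list of things; names that differ only in an ending like _2 or _b are one class to them, and where a whole thing is asked for, a point or a joint stands for the part that bears it (a point fixed in the world has none). Each returns a list of dicts, best first, with "score" (0 to 1); they miss things now and then, are a little off and sometimes report something else, mostly with a low value. They report only what shows in the picture. A call takes as long as a camera call. They do not tell look-alikes from the thing itself.
- env.search_frame(name, picture): "at" ([x, y, z] in mm, in the coordinates of the camera as it stood for that picture, good to about 4 mm: the middle of the surface that is visible of it).
- env.place_of(name, picture): "at" ([x, y, z] in mm, in the coordinates of the camera as it stood for that picture, good to about 4 mm: a listed point, or the origin of a listed thing).
The state is a dict: "t": time; "joints": joint angles; "qvel": joint speeds; "tau": joint torques, N m; "eef_pos": TCP position; "tcp_rot": TCP orientation; "ft_force": force on the tool from outside, world axes, zero at the start; "moment": the same for the moment, N m; "opening": opening from 0.0 (shut) to 1.0 (fully open); "grip_force": force on a finger pad.
Only numpy, scipy, OpenCV 4.12 (cv2) and the standard library are available. Lean on these libraries where they do the work, as an engineer would, in place of code of your own. Each camera call takes 0.05 s, during which the arm holds its last target. There are 200 camera calls.

## Task

Take the stick scanner out of its cup and hold it still, nose pointing straight down, a few centimetres above the barcode label on the card shelf for a good second, then stand it back in its cup. Next take the feeler gauge from its stand, slide the blade gently down into the gap between the module's side plate and the sprung shield plate until it drags snugly against both, well short of the bottom of the gap, and finish still holding the gauge upright at that depth. Leave the other things on the bench where they are.

Things in the scene. Friction and masses are not known exactly. Their poses are not given: they have to be found in the camera images.
- scanner: Black round stick barcode scanner, 140 mm tall, nose down in the cup, about 160 g. Origin: centre of its nose (lower end); z points up the stick, the beam leaves along -z. Head 44 mm diameter up to 35 mm, tapering to a 29 mm grip from 50 to 135 mm. Held still for a second, it reads a label 15 to 110 mm ahead of the nose, within 15 mm of the beam's axis.
- cup: Round grey cup fixed to the bench, 68 mm outer and 60 mm inner diameter, 50 mm tall. Origin: centre of its underside; its inner floor is 5 mm above the origin, and there the scanner's nose stands. The cup and the stand may be on either side.
- label: White barcode label, 40 x 24 mm, flat on the faceplates on top of the shelf; origin at its centre, 110 mm above the bench.
- gauge: Feeler gauge, blade down in the stand, 145 g. Origin: centre of its collar's underside, z up. Collar 46 x 28 x 6 mm rests on the stand; black handle 30 mm (its x) by 16 mm (y), from 6 to 66 mm up. From the collar hangs a steel blade 80 mm long, 20 mm wide (along x), 3 mm thick (along y), which flexes sideways (along y) about its root, 0.24 N per mm at the tip.
- gauge_tip (a point): Middle of the lower end of the gauge's blade, 80 mm below the gauge's origin when the blade is straight.
- stand: Grey block 64 x 50 x 90 mm tall fixed to the bench, with a slot 30 x 12 mm, 86 mm deep in its top, long way along its x; the gauge starts in it with its collar on the block's top, so the gauge must be lifted 85 mm to come clear. Origin: centre of its underside.
- shelf: Card shelf lying on its back, fixed to the bench: 200 x 200 mm, 110 mm tall, orange and white faceplates on top with ports, 6 mm screws and 12 mm ejector handles (these stand at x = +-80 mm, y = -83 and +85 mm). Origin: centre of its underside. The gap runs along the shelf's x axis.
- gap (a point): Middle of the gap's mouth, 110 mm above the bench, axes as the shelf's. Gap runs 60 mm either way along x, flared to 15 mm at the mouth, between steel lips. Fixed plate's flat face: y = +3 mm. The sprung plate faces it from -y: 6 mm away 8 mm down, closing 1 mm per 10 mm of depth, to 62 mm down (varies by 0.6 mm). So the blade meets both plates 32 to 44 mm down and drags more as it goes deeper.
- module: The orange-faced line module on the gap's +y side, with the fixed steel side plate, part of the shelf; origin at the shelf's origin.
- spring_plate: Sprung steel shield plate on the gap's -y side, 120 mm long; gives way to -y by up to 8 mm, 4 N per mm. Origin: below the fixed plate's face (+-0.6 mm), at bench level. Snug means it presses the blade with 1.5 to 14 N; the drag felt along the blade is 1 to 2 times that, so 5 to 8 N of drag is right.
- backplane: Green backplane at the bottom of the gap, its top 80 mm below the mouth; must not be touched. Origin at the shelf's origin.
- transceiver: Bystander: small metal pluggable transceiver, 74 x 14 x 9, lying loose (mm). Origin: centre of its underside. Leave alone.
- screwdriver: Bystander: screwdriver lying loose (mm). Origin: centre of its underside. Leave alone.
- blank_panel: Bystander: loose white blank panel, 200 x 34 x 4, two black screw heads 6 high (mm). Origin: centre of its underside. Leave alone.
- screw_pot: Bystander: clear pot of screws, 64 diameter, 40 tall (mm). Origin: centre of its underside. Leave alone.
- air_can: Bystander: spray can, 56 diameter, 170 tall (mm). Origin: centre of its underside. Leave alone.
- meter: Bystander: black hand meter, 150 x 75 x 40 (mm). Origin: centre of its underside. Leave alone.
Things that resemble listed ones, but are neither listed nor needed, are in the scene too. Leave any yellow look-alike of the scanner alone.

How it is judged (in metres and radians):
On the way, in this order (a step that is already met when the one before it is completed fails the run):
1. the held scanner is kept still over the label, its beam on the label (x of label in the frame of scanner between -0.015 and 0.015 m and y of label in the frame of scanner between -0.015 and 0.015 m and z of label in the frame of scanner between -0.11 and -0.015 m and angle between scanner's own z axis and vertical below 0.25 rad and linear speed of scanner below 0.03 m/s and contact force between the fingers and scanner above 1 N), for 0.7 s.
2. the scanner stands in its cup again, let go (horizontal distance between scanner and cup below 0.014 m and z of scanner in the frame of cup below 0.012 m and angle between scanner's own z axis and vertical below 0.2 rad and linear speed of scanner below 0.02 m/s and contact force between the fingers and scanner below 0.1 N), for 0.2 s.
At the end, for the whole second after the job is handed in: The gauge is gripped (over 3 N), upright within 0.15 rad and still, its tip 25 to 70 mm down in the gap, pressed by the sprung plate with 1.5 to 14 N and by the fixed plate with over 1 N; the scanner stands in its cup (14 mm of centre, on its floor), let go (all of step 2 and contact force between gauge and spring_plate between 1.5 and 14 N and contact force between gauge and module above 1 N and z of gauge_tip in the frame of gap between -0.07 and -0.025 m and angle between gauge's own z axis and vertical below 0.15 rad and linear speed of gauge below 0.01 m/s and contact force between the fingers and gauge above 3 N); the arm keeps its last pose, push and grip.
It fails at once if the blade is pushed onto the backplane (contact force between gauge and backplane above 0.5 N).
It fails at once if the sprung plate is forced (over 25 N) (contact force between anything else and spring_plate above 25 N).
It fails at once if a bystander is moved by more than 30 mm (distance of any of transceiver, screwdriver, blank_panel, screw_pot, air_can, meter from where it was at the start of the episode above 0.03 m).
It also fails if it takes over 61 s, if anything falls off the work surface, if the arm or the gripper's body presses on something with over 40 N, if the wrist force passes 120 N, or if a joint passes its speed limit or range.

## Working session

There is one attempt and no reset: what is moved stays moved. The work goes in short steps, Python scripts to look and compute and a tool call to move; the robot and the scene stay as the last step left them, time stands still between calls to the robot, and variables do not carry over. Pictures are saved under pics/ and viewed, at most 10 in all, crops included, and the job is handed in when it is done.

Besides the shell and the picture viewer there is one more tool, called after "Call:" by a JSON object that holds its "fn" and its "kwargs", one argument or row to a line. drive_tool: Moves the arm, as the interface text tells. Its arguments: {"type":"object","properties":{"rows":{"type":"array","items":{"type":"array","items":{"type":"array","items":{"type":"number","minimum":-1,"maximum":1}}}}},"required":["rows"]}

```bash
mkdir -p pics
cat > h.py <<'E'
import numpy as np, cv2
from cell import env
def W(p,at): return (np.array(p["pose"])@np.r_[at,1])[:3]
def pix(p,w):
    c=np.linalg.inv(p["pose"])@np.r_[w,1]; a=np.array([c[0],-c[1]])/-c[2]; a=a*(1+p["k1"]*(a@a)); K=p["camera_matrix"]
    return (K@np.r_[a,1])[:2]
def ray(p,u,v,z):
    K=p["camera_matrix"]; d=np.linalg.inv(K)@[u,v,1]; a=d[:2].copy()
    for _ in range(20): a=d[:2]/(1+p["k1"]*(a@a))
    r=p["pose"][:3,:3]@[a[0],-a[1],-1]; o=p["pose"][:3,3]
    return o+r*(z-o[2])/r[2]
E
python3 - <<'E'
from h import *
np.set_printoptions(precision=1,suppress=True)
for c in ("top","side"):
    p=env.read_camera(c); cv2.imwrite(f"pics/{c}0.png",p["color"])
    print(c,p["pose"][:3,3],p["camera_matrix"][0,0],p["k1"])
    for n in "scanner cup label gauge stand shelf gap spring_plate gauge_tip air_can screw_pot meter transceiver blank_panel screwdriver".split():
        print(n,[(W(p,d["at"]),pix(p,W(p,d["at"])).round(),round(d["score"],2)) for d in env.place_of(n,p)[:3]])
print(env.state())
E
```

```text
top [ 341.7  -40.6 1098.9] 479.79266969242605 -0.10994827321536858
scanner [(array([ 397.9, -283.8,   -4.9]), array([434., 301.]), 0.95), (array([ 502.7, -302.4,    1.1]), array([442., 255.]), 0.77), (array([576.8,  25.9,  -1.2]), array([301., 223.]), 0.48)]
cup [(array([ 535.6, -493. ,    2.8]), array([521., 242.]), 0.69)]
label [(array([632.6, -44. , 109.3]), array([331., 187.]), 0.62)]
gauge [(array([478.7, 284.8,  88.5]), array([178., 257.]), 0.69), (array([583.4,  -2.6,   3.8]), array([313., 220.]), 0.51)]
stand [(array([481.5, 286.7,  -1.7]), array([189., 261.]), 0.85)]
shelf [(array([580.7,  -1.9,   0.5]), array([313., 221.]), 0.79)]
gap [(array([576.3,  20.1, 106.2]), array([301., 212.]), 0.66)]
spring_plate [(array([574.6,  25.5,  -0.3]), array([301., 223.]), 0.95), (array([630.7, -46.3, 108.4]), array([332., 188.]), 0.54)]
gauge_tip []
air_can [(array([612.4, 409.6,   0.6]), array([142., 206.]), 0.78)]
screw_pot [(array([693.9, 251.1,   3.3]), array([209., 174.]), 0.69)]
meter [(array([ 535.6, -490.9,    2.5]), array([520., 242.]), 0.82)]
transceiver [(array([367.1, 132. , 
[... 965 characters left out ...]
1]), array([227., 344.]), 0.29)]
screw_pot [(array([694.9, 250.5,  -1.8]), array([423., 231.]), 0.89)]
meter [(array([ 537.4, -494.3,    1.3]), array([169., 428.]), 0.57)]
transceiver [(array([367.9, 130.6,  -4. ]), array([295., 214.]), 0.67)]
blank_panel [(array([ 670.7, -363.8,   -2. ]), array([273., 410.]), 0.88)]
screwdriver []
{'t': 1.6, 'joints': array([ 1.2,  0.5,  1.6, -0. ,  1.1, -0.1]), 'qvel': array([-0., -0., -0.,  0.,  0., -0.]), 'tau': array([ -0. , -61.2, -25.8,   0.1,   0. ,  -0. ]), 'eef_pos': array([189.9, 595.4, 233.7]), 'tcp_rot': array([3.1, 0. , 2.8]), 'ft_force': array([ 0.4, -0.5, -0.3]), 'moment': array([0., 0., 0.]), 'grip_force': 0.0, 'opening': 0.9995604560090134}
```

View pics/top0.png

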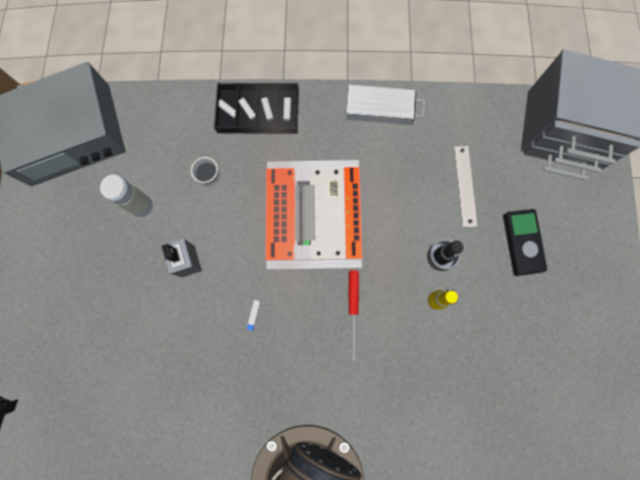

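View pics/side0.png

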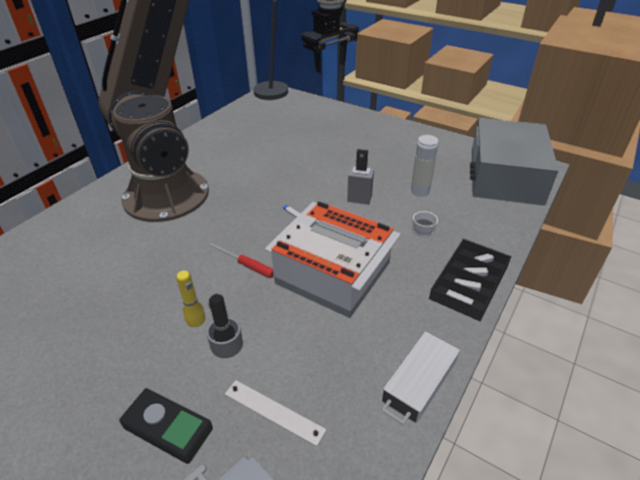

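Run:
```python
import cv2, numpy as np
a=cv2.imread("pics/top0.png"); s=cv2.imread("pics/side0.png")
f=lambda i,x,y,w,h:cv2.resize(i[y:y+h,x:x+w],(400,300),interpolation=cv2.INTER_CUBIC)
cv2.imwrite("pics/c1.png",np.vstack([np.hstack([f(a,243,155,160,120),f(a,140,225,80,60)]),np.hstack([f(a,410,235,80,60),f(s,330,140,80,60)])]))
```

```text
(no output)
```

View pics/c1.png

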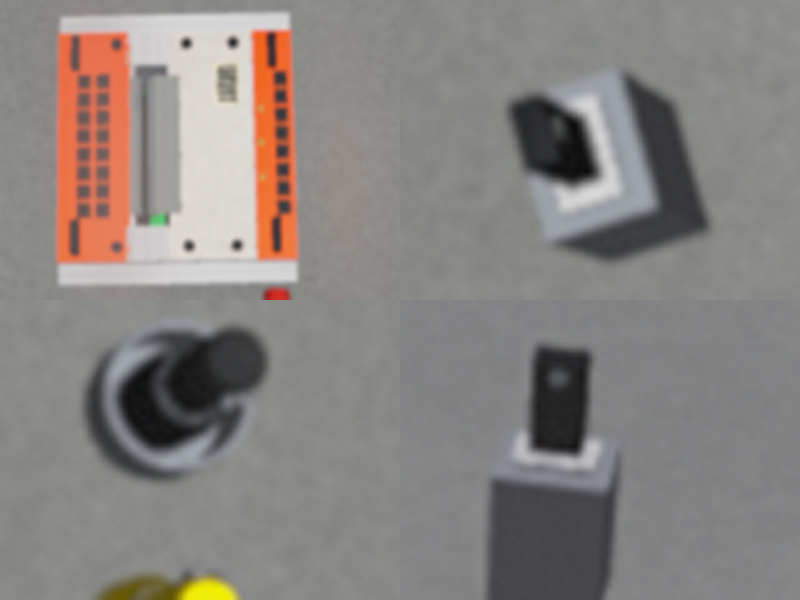

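Run:
```python
from h import *
np.set_printoptions(precision=1,suppress=True)
p=env.read_camera("top")
def L(n,a,b,z,ox,oy,s):
    q=[ray(p,ox+u/s,oy+v/s,z) for u,v in(a,b)]; d=q[0]-q[1]; print(n,q[0],q[1],np.linalg.norm(d),np.degrees(np.arctan2(d[1],d[0])))
for n,a,b in [("L",(62,15),(57,285)),("R",(290,13),(297,282)),("orL",(59,33),(56,262)),("wR",(252,30),(257,260)),("orR",(131,35),(127,262)),("gapL",(137,67),(134,224)),("gapR",(167,67),(168,224)),("bot",(57,262),(297,260)),("top",(60,33),(290,31))]: L(n,a,b,110,243,155,2.5)
for n,a,b in [("sideR",(218,68),(258,208)),("bot",(148,243),(258,208))]: L(n,a,b,90,140,225,5)
for n,a,b in [("colR",(190,97),(222,190)),("bot",(160,212),(222,190))]: L(n,a,b,96,140,225,5)
# several repeats averaged
R={}
for k in range(4):
  for c in("top","side"):
    p=env.read_camera(c)
    for n in "scanner cup label gauge stand shelf gap".split():
        for d in env.place_of(n,p)[:1]: R.setdefault((n,c),[]).append(W(p,d["at"]))
for k in sorted(R): print(k,np.median(R[k],0),len(R[k]))
print(env.state()["tcp_rot"].tolist(), env.state()["joints"].tolist())
```

```text
L [688.8  94.6 110. ] [453.6  90.  110. ] 235.26620833351257 1.1211305888691563
R [ 692.8 -103.1  110. ] [ 458.9 -109.1  110. ] 233.96418379077483 1.4638421393714995
orL [672.4  96.6 110. ] [472.9  91.6 110. ] 199.6252213086395 1.4462331023138306
wR [676.9 -70.3 110. ] [476.9 -75.8 110. ] 200.08916652299376 1.5806837963997227
orR [671.2  34.1 110. ] [473.7  32.3 110. ] 197.44650811830124 0.5352131354242865
gapL [642.4  28.2 110. ] [505.9  27.3 110. ] 136.5865207411672 0.39438115037969407
gapR [642.7   2.4 110. ] [506.2  -1.2 110. ] 136.53102165361295 1.523238976069763
bot [472.9  90.7 110. ] [ 477.3 -109.   110. ] 199.8250037910391 91.27864574534244
top [672.4  95.7 110. ] [ 676.5 -103.1  110. ] 198.85671563620915 91.16119129940694
sideR [518.9 274.   90. ] [458.3 252.5  90. ] 64.24573419707465 19.564805378767076
bot [442.4 299.7  90. ] [458.3 252.5  90. ] 49.78392296918599 108.6679606932862
colR [505.  283.6  96. ] [465.1 266.9  96. ] 43.28799008218909 22.693952932027194
bot [455.2 293.3  96. ] [465.1 266.9  96. ] 28.22207877742658 110.56826953563748
('cup', 'side') [ 501.  -297.6   -1.4] 4
('cup', 'top') [ 501.6 -302.2    2.1] 4
('gap', 'side') [574.5  18.4 106.7] 4
('gap', 'top') [574.3  19.6 105.7] 3
('gauge', 'side') [483.  289.2  89.4] 2
('gauge', 'top') [480.7 287.1  87.5] 3
('label', 'side') [628.  -48.4 107.4] 3
('label', 'top') [630.5 -46.2 105.9] 3
('scanner', 'side') [ 501.  -298.8    0.7] 4
('scanner', 'top') [ 451.1 -294.4   -1.7] 4
('shelf', 'side') [577.4  -6.5  -1.9] 4
('shelf', 'top') [579.9  -2.6   1.6] 4
('stand', 'side') [483.9 287.4  -1.1] 4
('stand', 'top') [479.9 290.1  -1.9] 4
[3.1415016345919007, -2.6566987966436528e-05, 2.8327703542099876] [1.1564389394873757, 0.49087002467450874, 1.5589318865761925, 4.0575295696911574e-05, 1.0917030286244798, -0.10555378932613506]
```

Call:
{"fn": "drive_tool", "kwargs": {
  "rows": [
    [[0,0,0,0,0,-0.0492,1],[0,0,0,0,0,-0.0491,1],[-0.129,-0.198,0,0,0,0,1],[-0.129,-0.198,0,0,0,0,1],[-0.129,-0.198,0,0,0,0,1]]
  ]
}}

```text
t: 5.48
eef_pos: [287.3, 445.5, 233.7]
tcp_rot: [3.141, 0.0, -3.141]
ft_force: [0.7, -0.0, 1.1]
opening: 1.001
grip_force: 0.0
```

Call:
{"fn": "drive_tool", "kwargs": {
  "rows": [
    [[-0.129,-0.198,0,0,0,0,1],[-0.129,-0.198,0,0,0,0,1],[-0.129,-0.198,0,0,0,0,1],[-0.129,-0.198,0,0,0,0,1],[-0.129,-0.198,0,0,0,0,1]]
  ]
}}

```text
t: 6.1
eef_pos: [448.9, 197.8, 233.9]
tcp_rot: [3.141, 0.001, -3.142]
ft_force: [0.3, 0.5, 0.7]
opening: 1.002
grip_force: 0.0
```

Call:
{"fn": "drive_tool", "kwargs": {
  "rows": [
    [[-0.129,-0.198,0,0,0,0,1],[-0.01,-0.224,0,0,0,0,1],[-0.01,-0.224,0,0,0,0,1],[-0.01,-0.224,0,0,0,0,1],[-0.01,-0.224,0,0,0,0,1]]
  ]
}}

```text
t: 6.72
eef_pos: [490.1, -75.9, 233.8]
tcp_rot: [-3.142, 0.001, -3.142]
ft_force: [-0.2, 1.4, -0.0]
opening: 1.003
grip_force: 0.0
```

Call:
{"fn": "drive_tool", "kwargs": {
  "rows": [
    [[-0.011,-0.224,0,0,0,0,1],[-0.011,-0.224,0,0,0,0,1],[-0.011,-0.224,0,0,0,0,1],[-0.011,-0.223,0,0,0,0,1],[0,0,0.1,0,0,0,1]]
  ]
}}

```text
t: 7.35
eef_pos: [501.6, -301.7, 209.2]
tcp_rot: [-3.139, 0.003, 3.138]
ft_force: [1.0, 0.9, -0.6]
opening: 1.002
grip_force: 0.0
```

Call:
{"fn": "drive_tool", "kwargs": {
  "rows": [
    [[0,0,0.16,0,0,0,1],[0,0,0.15,0,0,0,1],[0,0,0.06,0,0,0,1],[0,0,0,0,0,0,0.45],[0,0,0,0,0,0,0.45]]
  ]
}}

```text
t: 7.98
eef_pos: [501.8, -298.1, 117.5]
tcp_rot: [-3.14, 0.002, -3.141]
ft_force: [-0.1, -0.1, 0.2]
opening: 0.846
grip_force: 0.0
```

Run:
```python
from h import *
p=env.read_camera("side"); cv2.imwrite("pics/s1.png",p["color"]); q=env.read_camera("top")
f=lambda i,x,y,w,h:cv2.resize(i[y:y+h,x:x+w],(400,300),interpolation=cv2.INTER_CUBIC)
cv2.imwrite("pics/c2.png",np.hstack([f(p["color"],150,240,160,120),f(q["color"],380,210,120,90)]))
print(env.state()["eef_pos"])
```

```text
[ 501.67855402 -298.0651606   117.40651368]
```

View pics/c2.png

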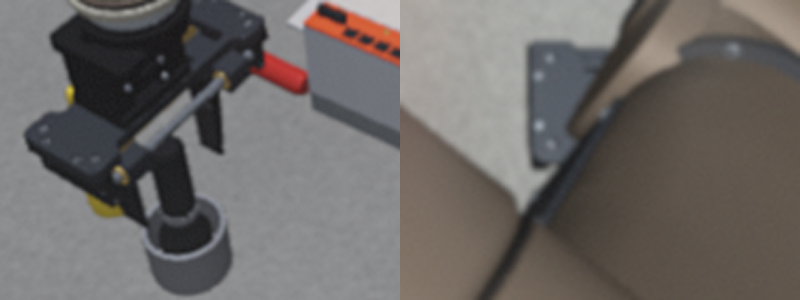

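The picture shows the stick (crop ~(175,180)) between the two open fingers, above the cup, with the yellow look-alike clear to the side. I'm closing the gripper.

Call:
{"fn": "drive_tool", "kwargs": {
  "rows": [
    [[0,0,0,0,0,0,0],[0,0,0,0,0,0,0],[0,0,0,0,0,0,0],[0,0,0,0,0,0,0],[0,0,0,0,0,0,0]]
  ]
}}

```text
t: 8.7
eef_pos: [501.2, -297.7, 116.0]
tcp_rot: [3.141, -0.0, -3.142]
ft_force: [0.7, -0.1, 0.9]
opening: 0.301
grip_force: 30.0
```

Call:
{"fn": "drive_tool", "kwargs": {
  "rows": [
    [[0,0,0,0,0,0,0],[0,0,0,0,0,0,0],[0,0,0,0,0,0,0]]
  ]
}}

```text
t: 9.07
eef_pos: [501.2, -297.8, 116.0]
tcp_rot: [3.141, -0.0, -3.142]
ft_force: [0.4, 0.4, -2.2]
opening: 0.297
grip_force: 30.0
```

Call:
{"fn": "drive_tool", "kwargs": {
  "rows": [
    [[0,0,-0.06,0,0,0,0],[0,0,-0.1,0,0,0,0],[0,0,-0.12,0,0,0,0],[0,0,-0.12,0,0,0,0],[-0.0855,0.167,-0.0367,0,0,0,0]]
  ]
}}

```text
t: 9.7
eef_pos: [522.6, -257.6, 228.3]
tcp_rot: [-3.139, 0.003, 3.138]
ft_force: [0.9, 0.6, -1.5]
opening: 0.297
grip_force: 30.0
```

Call:
{"fn": "drive_tool", "kwargs": {
  "rows": [
    [[-0.0855,0.167,-0.0367,0,0,0,0],[-0.0855,0.167,-0.0367,0,0,0,0],[-0.0855,0.167,-0.0367,0,0,0,0],[-0.0855,0.167,-0.0367,0,0,0,0],[-0.0855,0.167,-0.0367,0,0,0,0]]
  ]
}}

```text
t: 10.32
eef_pos: [629.8, -45.8, 272.7]
tcp_rot: [-3.142, 0.001, -3.142]
ft_force: [-0.0, -1.0, -2.1]
opening: 0.301
grip_force: 30.0
```

Call:
{"fn": "drive_tool", "kwargs": {
  "rows": [
    [[0,0,0,0,0,0,0],[0,0,0,0,0,0,0],[0,0,0,0,0,0,0],[0,0,0,0,0,0,0],[0,0,0,0,0,0,0]]
  ]
}}

```text
t: 10.95
eef_pos: [629.3, -47.8, 271.2]
tcp_rot: [3.141, -0.0, 3.141]
ft_force: [0.3, -0.7, -1.0]
opening: 0.299
grip_force: 30.0
```

Run:
```python
from h import *
np.set_printoptions(precision=1,suppress=True)
p=env.read_camera("side")
for n in ("scanner","label"): print(n,[(W(p,d["at"]),round(d["score"],2)) for d in env.place_of(n,p)[:3]])
f=p["color"][120:360,190:510]; cv2.imwrite("pics/s2.png",cv2.resize(f,(800,600),interpolation=cv2.INTER_CUBIC))
print(env.state()["eef_pos"])
```

```text
scanner [(array([ 395. , -288.5,   -2.9]), 0.94), (array([628.5, -48.8, 156.4]), 0.6)]
label [(array([629.4, -48.3, 106.5]), 0.42)]
[629.4 -47.5 271.2]
```

View pics/s2.png

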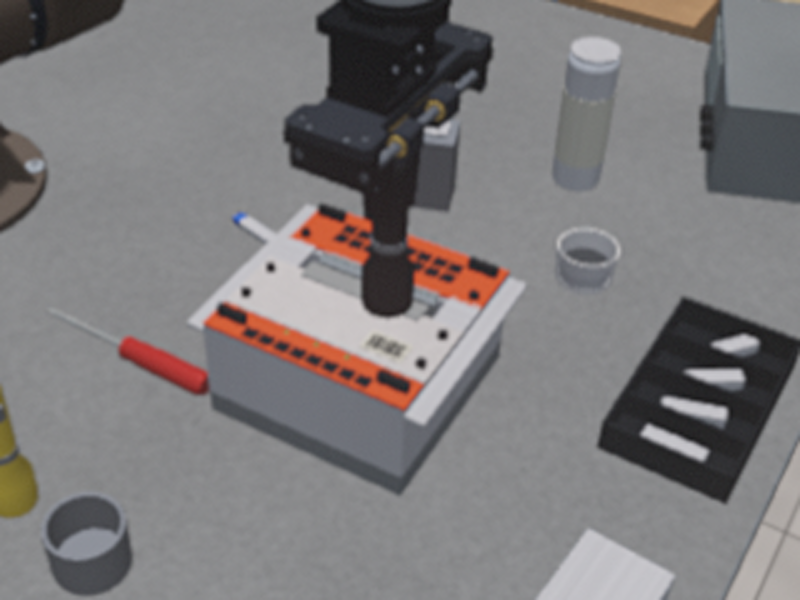

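The scanner hangs upright (nose ~(385,300) in the crop) over the label (~(385,345)); the networks agree on position to about 1 mm. I'll hold longer, then go back.

Call:
{"fn": "drive_tool", "kwargs": {
  "rows": [
    [[0,0,0,0,0,0,0],[0,0,0,0,0,0,0],[0,0,0,0,0,0,0],[0,0,0,0,0,0,0],[0,0,0,0,0,0,0]]
  ]
}}

```text
t: 11.72
eef_pos: [629.5, -47.3, 271.2]
tcp_rot: [3.141, 0.0, 3.142]
ft_force: [-0.4, -0.5, -0.8]
opening: 0.299
grip_force: 30.0
```

Call:
{"fn": "drive_tool", "kwargs": {
  "rows": [
    [[0,0,0,0,0,0,0],[0.0855,-0.167,0.03,0,0,0,0],[0.0855,-0.167,0.03,0,0,0,0],[0.0855,-0.167,0.03,0,0,0,0],[0.0855,-0.167,0.03,0,0,0,0]]
  ]
}}

```text
t: 12.35
eef_pos: [543.2, -215.5, 241.1]
tcp_rot: [-3.141, 0.0, -3.141]
ft_force: [1.2, 0.3, -2.1]
opening: 0.299
grip_force: 30.0
```

Call:
{"fn": "drive_tool", "kwargs": {
  "rows": [
    [[0.0855,-0.167,0.03,0,0,0,0],[0.0855,-0.167,0.03,0,0,0,0],[0,0,0,0,0,0,0],[0,0,0,0,0,0,0]]
  ]
}}

```text
t: 12.85
eef_pos: [501.3, -297.6, 226.3]
tcp_rot: [3.141, 0.0, 3.141]
ft_force: [0.4, -0.5, -1.6]
opening: 0.293
grip_force: 30.0
```

Run:
```python
from h import *
np.set_printoptions(precision=1,suppress=True)
p=env.read_camera("side")
for n in ("scanner","cup"): print(n,[(W(p,d["at"]),round(d["score"],2)) for d in env.place_of(n,p)[:3]])
print(env.state()["eef_pos"])
```

```text
scanner [(array([ 504.8, -298.1,  112.3]), 0.8), (array([ 400.7, -291.8,    1.5]), 0.65), (array([ 500. , -298.8,   -4.3]), 0.39)]
cup [(array([ 503.3, -298.1,   -1.2]), 0.95), (array([615.5, 405. ,  -0.2]), 0.3)]
[ 501.8 -296.9  226.4]
```

Call:
{"fn": "drive_tool", "kwargs": {
  "rows": [
    [[0,-0.003,0.16,0,0,0,0],[0,0,0.16,0,0,0,0],[0,0,0.08,0,0,0,0],[0,0,0.036,0,0,0,0],[0,0,0.003,0,0,0,0]]
  ]
}}

```text
t: 13.62
eef_pos: [501.7, -298.3, 116.7]
tcp_rot: [-3.141, 0.0, -3.141]
ft_force: [-0.5, 0.1, -1.5]
opening: 0.302
grip_force: 30.0
```

Call:
{"fn": "drive_tool", "kwargs": {
  "rows": [
    [[0,0,0,0,0,0,0],[0,0,0,0,0,0,0.6],[0,0,0,0,0,0,0.6],[0,0,0,0,0,0,0.7],[0,0,0,0,0,0,0.8]]
  ]
}}

```text
t: 14.25
eef_pos: [501.2, -298.6, 116.5]
tcp_rot: [-3.142, 0.0, 3.142]
ft_force: [0.3, 0.1, 0.7]
opening: 0.663
grip_force: 0.0
```

Call:
{"fn": "drive_tool", "kwargs": {
  "rows": [
    [[0,0,0,0,0,0,1],[0,0,-0.06,0,0,0,1],[0,0,-0.2,0,0,0,1],[0,0,-0.24,0,0,0,1],[0.007,0.2134,0,0,0,0,1]]
  ]
}}

```text
t: 14.88
eef_pos: [500.8, -247.3, 246.4]
tcp_rot: [-3.137, 0.008, 3.139]
ft_force: [-0.1, 0.5, -1.0]
opening: 0.993
grip_force: 0.0
```

Call:
{"fn": "drive_tool", "kwargs": {
  "rows": [
    [[0.007,0.2134,0,0,0,0,1],[0.007,0.2134,0,0,0,0,1],[0.007,0.2134,0,0,0,0,1],[0.007,0.2134,0,0,0,0,1],[0.007,0.2134,0,0,0,0,1]]
  ]
}}

```text
t: 15.5
eef_pos: [490.5, 23.2, 242.6]
tcp_rot: [-3.142, 0.001, 3.141]
ft_force: [0.3, -0.4, 0.1]
opening: 0.997
grip_force: 0.0
```

Call:
{"fn": "drive_tool", "kwargs": {
  "rows": [
    [[0.007,0.2134,0,0,0,0,0.8],[0.007,0.2134,0,0,0,0,0.7],[0.007,0.2134,0,0,0,0,0.7],[0.007,0.2134,0,0,0,0,0.7],[0.007,0.2134,0,0,0,0,0.7]]
  ]
}}

```text
t: 16.12
eef_pos: [481.6, 290.2, 242.7]
tcp_rot: [3.141, 0.001, -3.141]
ft_force: [0.5, -0.6, 0.5]
opening: 0.701
grip_force: 0.0
```

Call:
{"fn": "drive_tool", "kwargs": {
  "rows": [
    [[0,0,0,0,0,-0.055,0.7],[0,0,0,0,0,-0.055,0.7],[0,0,0,0,0,0,0.7]]
  ]
}}

```text
t: 16.5
eef_pos: [481.8, 288.5, 242.3]
tcp_rot: [3.141, 0.001, -2.797]
ft_force: [-0.9, -0.4, -0.1]
opening: 0.699
grip_force: 0.0
```

Run:
```python
from h import *
np.set_printoptions(precision=1,suppress=True)
p=env.read_camera("side")
for n in ("scanner","cup","gauge","stand"): print(n,[(W(p,d["at"]),round(d["score"],2)) for d in env.place_of(n,p)[:3]])
g=lambda x,y,w,h:cv2.resize(p["color"][y:y+h,x:x+w],(400,300),interpolation=cv2.INTER_CUBIC)
cv2.imwrite("pics/s3.png",np.hstack([g(180,280,80,60),g(300,80,160,120)]))
print(env.state()["eef_pos"],env.state()["tcp_rot"])
```

```text
scanner [(array([ 503.4, -298.8,    0.9]), 0.89), (array([ 398.4, -289.3,   -1.1]), 0.68)]
cup [(array([ 500.5, -300.1,    1.7]), 0.84)]
gauge [(array([484.6, 289.1,  88.5]), 0.6)]
stand [(array([481.1, 288.7,  -1.3]), 0.94)]
[482.  288.1 241.7] [ 3.1  0.  -2.8]
```

View pics/s3.png

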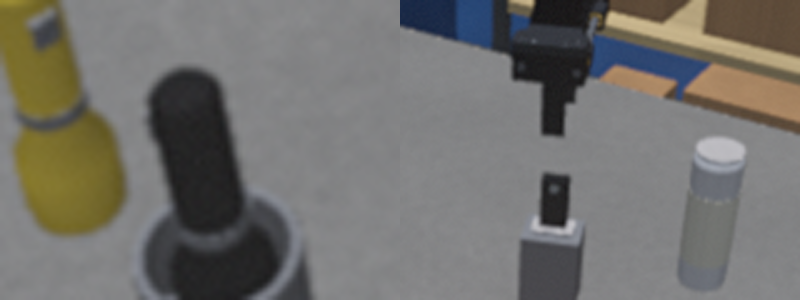

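Left: the scanner stands in its cup, clear of the yellow one. Right: the fingers are directly above the gauge handle (~(555,200)) and aligned. I'm descending and gripping.

Call:
{"fn": "drive_tool", "kwargs": {
  "rows": [
    [[0,0,0.16,0,0,0,0.7],[0,0,0.16,0,0,0,0.7],[0,0,0.1,0,0,0,0.7],[0,0,0.036,0,0,0,0.7],[0,0,0,0,0,0,0]]
  ]
}}

```text
t: 17.38
eef_pos: [482.1, 288.3, 127.6]
tcp_rot: [3.142, -0.0, -2.797]
ft_force: [0.2, 0.7, 0.6]
opening: 0.641
grip_force: 0.0
```

Call:
{"fn": "drive_tool", "kwargs": {
  "rows": [
    [[0,0,0,0,0,0,0],[0,0,0,0,0,0,0],[0,0,0,0,0,0,0],[0,0,0,0,0,0,0],[0,0,0,0,0,0,0]]
  ]
}}

```text
t: 18.0
eef_pos: [482.0, 288.3, 127.6]
tcp_rot: [3.142, 0.0, -2.796]
ft_force: [-0.6, -0.5, 1.5]
opening: 0.171
grip_force: 30.0
```

Call:
{"fn": "drive_tool", "kwargs": {
  "rows": [
    [[0,0,0,0,0,0,0],[0,0,0,0,0,0,0]]
  ]
}}

```text
t: 18.25
eef_pos: [482.0, 288.3, 127.6]
tcp_rot: [3.142, 0.0, -2.796]
ft_force: [-0.4, -0.6, 2.3]
opening: 0.167
grip_force: 30.0
```

Call:
{"fn": "drive_tool", "kwargs": {
  "rows": [
    [[0,0,-0.06,0,0,0,0],[0,0,-0.14,0,0,0,0],[0,0,-0.16,0,0,0,0],[0,0,-0.16,0,0,0,0],[0,0,0,0,0,0.0515,0]]
  ]
}}

```text
t: 18.88
eef_pos: [482.7, 288.7, 261.4]
tcp_rot: [3.14, 0.006, -2.961]
ft_force: [-0.6, -0.8, -2.3]
opening: 0.165
grip_force: 30.0
```

Call:
{"fn": "drive_tool", "kwargs": {
  "rows": [
    [[0,0,0,0,0,0.0515,0],[-0.0493,-0.1549,0,0,0,0,0],[-0.0493,-0.1549,0,0,0,0,0],[-0.0493,-0.1549,0,0,0,0,0],[-0.0493,-0.1549,0,0,0,0,0]]
  ]
}}

```text
t: 19.5
eef_pos: [534.8, 133.3, 258.3]
tcp_rot: [3.141, 0.001, -3.119]
ft_force: [0.3, 1.1, -1.2]
opening: 0.169
grip_force: 30.0
```

Call:
{"fn": "drive_tool", "kwargs": {
  "rows": [
    [[-0.0493,-0.1549,0,0,0,0,0],[-0.0493,-0.1549,0,0,0,0,0],[-0.0493,-0.1549,0,0,0,0,0],[0,0,0,0,0,0,0],[0,0,0,0,0,0,0]]
  ]
}}

```text
t: 20.12
eef_pos: [573.8, 19.5, 257.8]
tcp_rot: [3.141, -0.0, -3.12]
ft_force: [-0.6, 0.2, -1.6]
opening: 0.17
grip_force: 30.0
```

Run:
```python
from h import *
np.set_printoptions(precision=1,suppress=True)
for k in range(2):
 for c in ("side","top"):
  p=env.read_camera(c)
  for n in ("gap","gauge","gauge_tip"): print(c,n,[(W(p,d["at"]),round(d["score"],2)) for d in env.place_of(n,p)[:2]])
  if c=="side": q=p
cv2.imwrite("pics/s4.png",cv2.resize(q["color"][150:270,270:430],(800,600),interpolation=cv2.INTER_CUBIC))
print(env.state()["eef_pos"],env.state()["tcp_rot"],env.state()["ft_force"])
```

```text
side gap [(array([575. ,  21.5, 111.6]), 0.95)]
side gauge [(array([577.8,  23.3, 221.5]), 0.82), (array([ 503.8, -301.2,   -2.2]), 0.59)]
side gauge_tip [(array([572.3,  19.4, 137.7]), 0.48)]
top gap [(array([ 503.3, -298.6,    0.9]), 0.35)]
top gauge []
top gauge_tip []
side gap [(array([576.2,  20.4, 107.1]), 0.84)]
side gauge [(array([577.8,  21.1, 217.4]), 0.76)]
side gauge_tip [(array([571.9,  19. , 139. ]), 0.5)]
top gap []
top gauge []
top gauge_tip []
[574.1  19.2 257.4] [ 3.1  0.  -3.1] [-1.1  0.8 -2.3]
```

View pics/s4.png

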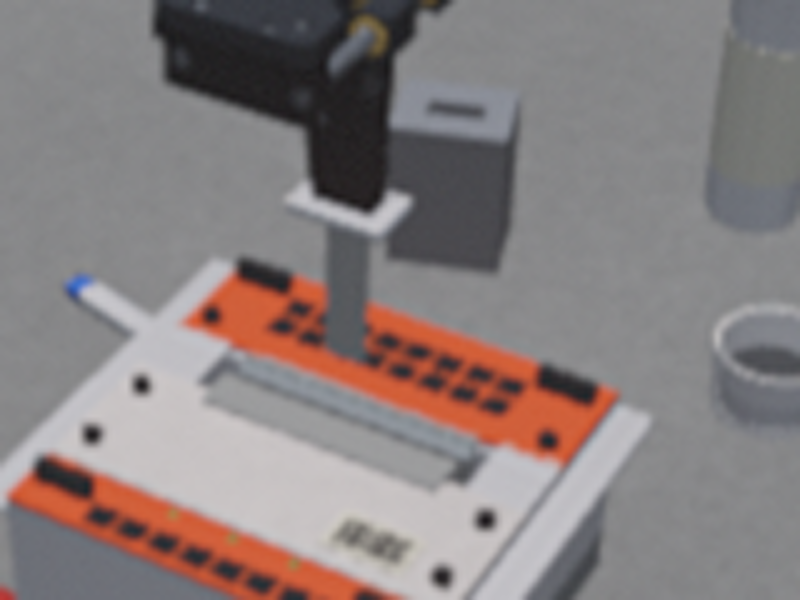

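The blade hangs upright (tip at ~(348,357)) just above the gap's mouth, which runs from (225,365) to (470,460). I'm checking the gap's lateral position in the first top picture.

Run:
```python
from h import *
np.set_printoptions(precision=1,suppress=True)
p=env.read_camera("top"); g=cv2.cvtColor(cv2.imread("pics/top0.png"),6)
s=cv2.cvtColor(cv2.imread("pics/side0.png"),6); q=env.read_camera("side")
# sample brightness at world points of plane z=110 (approx), averaged along the gap, shelf yaw 1.3 deg
th=np.radians(1.3); ex=np.array([np.cos(th),np.sin(th),0]); ey=np.array([-np.sin(th),np.cos(th),0])
for z in (110,):
  for dy in np.arange(-22,20,1.5):
    r=[]
    for cam,img in((p,g),(q,s)):
      uv=np.array([pix(cam,np.array([574.5,19.2,z])+ex*a+ey*dy) for a in range(-40,41,4)],np.float32)
      r.append(cv2.remap(img,uv[None,:,0],uv[None,:,1],1).mean())
    print(round(19.2+dy,1),np.array(r))
```

```text
-2.8 [160.4 150.3]
-1.3 [161.3 150.7]
0.2 [160.8 150.6]
1.7 [160.2 150.5]
3.2 [159.7 150.5]
4.7 [159.5 150.5]
6.2 [160.3 150.1]
7.7 [160.6 147.9]
9.2 [160.9 142.9]
10.7 [157.7 135.4]
12.2 [153.1 127.5]
13.7 [147.8 123.2]
15.2 [143.5 124.4]
16.7 [135.3 130.1]
18.2 [123.9 136.6]
19.7 [108.7 140.6]
21.2 [106.9 141.2]
22.7 [115.2 139.6]
24.2 [129.7 137.8]
25.7 [143.  137.5]
27.2 [150.  139.2]
28.7 [154.3 141.3]
30.2 [157.1 142.6]
31.7 [159.3 140.3]
33.2 [160.  135.2]
34.7 [158.5 128.9]
36.2 [153.8 124. ]
37.7 [151.  121.3]
```

Call:
{"fn": "drive_tool", "kwargs": {
  "rows": [
    [[0,0.005,0.06,0,0,0,0],[0,0,0.048,0,0,0,0],[0,0,0.04,0,0,0,0],[0,0,0.032,0,0,0,0],[0,0,0.02,0,0,0,0]]
  ]
}}

```text
t: 21.65
eef_pos: [574.1, 20.5, 206.8]
tcp_rot: [3.141, -0.0, -3.12]
ft_force: [-0.3, 0.3, -0.9]
opening: 0.162
grip_force: 30.0
```

Call:
{"fn": "drive_tool", "kwargs": {
  "rows": [
    [[0,0,0,0,0,0,0],[0,0,0,0,0,0,0],[0,0,0.016,0,0,0,0],[0,0,0.016,0,0,0,0],[0,0,0,0,0,0,0]]
  ]
}}

```text
t: 22.28
eef_pos: [574.0, 20.5, 199.0]
tcp_rot: [3.141, -0.001, -3.12]
ft_force: [1.2, 0.3, -1.6]
opening: 0.167
grip_force: 30.0
```

Run:
```python
from h import *
np.set_printoptions(precision=2,suppress=True)
q=env.read_camera("side")
cv2.imwrite("pics/s5.png",cv2.resize(q["color"][170:260,290:410],(800,600),interpolation=cv2.INTER_CUBIC))
F=[]
for k in range(6): env.read_camera("side"); F.append(np.r_[env.state()["ft_force"],env.state()["moment"]])
print(np.mean(F,0),env.state()["eef_pos"])
```

```text
[-0.14  0.38 -1.26  0.12  0.04  0.01] [574.15  20.45 199.49]
```

View pics/s5.png

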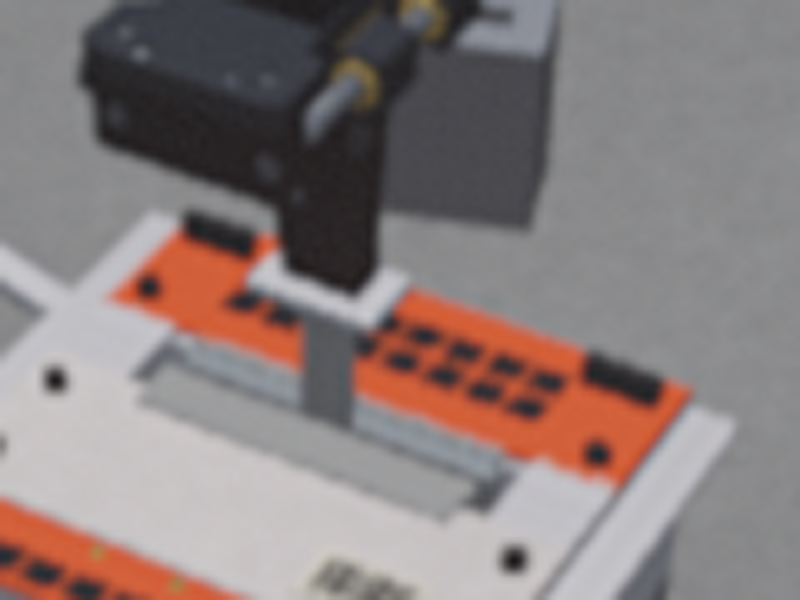

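The blade (tip at ~(330,425)) has entered the gap, free of contact. I'm going deeper slowly.

Call:
{"fn": "drive_tool", "kwargs": {
  "rows": [
    [[0,0,0.016,0,0,0,0],[0,0,0.016,0,0,0,0],[0,0,0,0,0,0,0],[0,0,0,0,0,0,0]]
  ]
}}

```text
t: 23.12
eef_pos: [574.1, 20.5, 191.4]
tcp_rot: [3.141, -0.0, -3.12]
ft_force: [0.4, 0.6, -2.4]
opening: 0.17
grip_force: 30.0
```

Call:
{"fn": "drive_tool", "kwargs": {
  "rows": [
    [[0,0,0.012,0,0,0,0],[0,0,0.012,0,0,0,0],[0,0,0,0,0,0,0]]
  ]
}}

```text
t: 23.5
eef_pos: [574.1, 20.5, 185.1]
tcp_rot: [3.141, -0.0, -3.12]
ft_force: [-0.3, 1.3, -1.9]
opening: 0.173
grip_force: 30.0
```

```bash
cat > f.py <<'E'
from h import *
np.set_printoptions(precision=2,suppress=True)
F=[]
for k in range(6): env.read_camera("side"); F.append(np.r_[env.state()["ft_force"],env.state()["moment"]])
print(np.mean(F,0),env.state()["eef_pos"],env.state()["t"])
E
python3 f.py
```

```text
[ 0.11  0.6  -2.15  0.19  0.02  0.01] [574.07  20.48 185.39] 23.8
```

Call:
{"fn": "drive_tool", "kwargs": {
  "rows": [
    [[0,0,0.01,0,0,0,0],[0,0,0.01,0,0,0,0],[0,0,0,0,0,0,0]]
  ]
}}

```text
t: 24.18
eef_pos: [574.2, 20.4, 180.3]
tcp_rot: [3.142, 0.0, -3.12]
ft_force: [1.2, 0.5, -1.5]
opening: 0.165
grip_force: 30.0
```

```bash
python3 f.py
```

```text
[ 1.26  0.51 -2.25  0.19 -0.35  0.01] [574.22  20.45 180.33] 24.475
```

Call:
{"fn": "drive_tool", "kwargs": {
  "rows": [
    [[0,0,0.01,0,0,0,0],[0,0,0.006,0,0,0,0],[0,0,0,0,0,0,0]]
  ]
}}

```text
t: 24.85
eef_pos: [574.1, 20.4, 176.4]
tcp_rot: [3.142, 0.0, -3.12]
ft_force: [0.4, 0.6, 0.8]
opening: 0.169
grip_force: 30.0
```

```bash
python3 f.py
```

```text
[ 0.57  0.39  1.68  0.16 -0.17  0.01] [574.18  20.45 176.46] 25.15
```

Call:
{"fn": "drive_tool", "kwargs": {
  "rows": [
    [[0,0,0.008,0,0,0,0],[0,0,0.008,0,0,0,0],[0,0,0,0,0,0,0]]
  ]
}}

```text
t: 25.52
eef_pos: [574.2, 20.4, 172.3]
tcp_rot: [3.141, 0.0, -3.12]
ft_force: [0.1, 0.3, 2.7]
opening: 0.167
grip_force: 30.0
```

```bash
python3 f.py
```

```text
[ 0.42  0.42  1.91  0.18 -0.28  0.04] [574.16  20.47 172.34] 25.825
```

Call:
{"fn": "drive_tool", "kwargs": {
  "rows": [
    [[0,0,0.008,0,0,0,0],[0,0,0.006,0,0,0,0],[0,0,0,0,0,0,0],[0,0,0,0,0,0,0]]
  ]
}}

```text
t: 26.32
eef_pos: [574.2, 20.5, 169.1]
tcp_rot: [3.142, 0.0, -3.12]
ft_force: [0.6, -0.4, 4.5]
opening: 0.165
grip_force: 30.0
```

```bash
python3 f.py
python3 - <<'E'
from h import *
np.set_printoptions(precision=1,suppress=True)
q=env.read_camera("side")
for n in ("scanner","gauge","gap"): print(n,[(W(q,d["at"]),round(d["score"],2)) for d in env.place_of(n,q)[:2]])
cv2.imwrite("pics/s6.png",cv2.resize(q["color"][170:260,290:410],(800,600),interpolation=cv2.INTER_CUBIC))
E
```

```text
[ 0.76  0.62  5.11  0.16 -0.11  0.05] [574.21  20.45 169.1 ] 26.625
scanner [(array([ 502.6, -299.7,    1.6]), 0.73), (array([ 398.7, -287.7,   -0. ]), 0.58)]
gauge [(array([578.4,  21. , 131.1]), 0.61)]
gap [(array([572.8,  20.7, 107. ]), 0.96)]
```

View pics/s6.png

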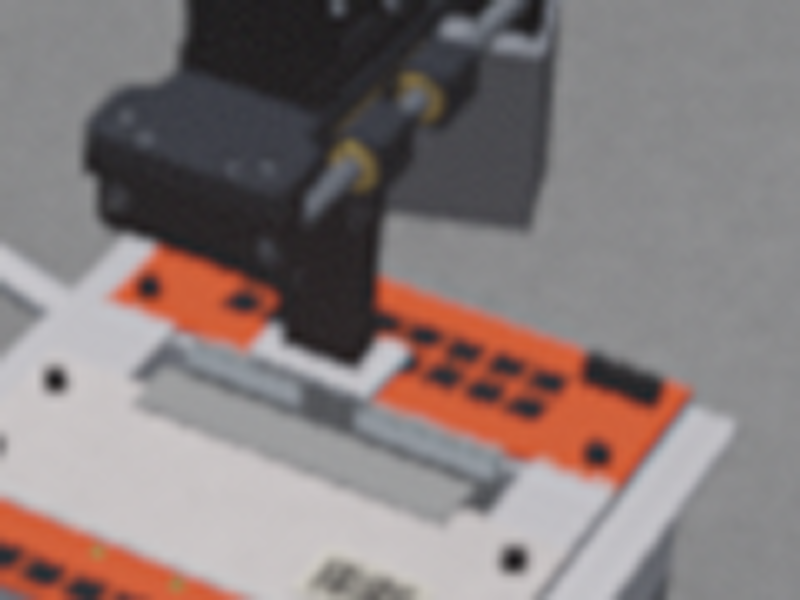

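The collar (~(340,360)) sits about 20 mm above the faceplates, so the blade is about 58 mm down. Drag is about 7 N, and the gauge is upright and gripped. I'm handing in.

```bash
python3 -c "
from cell import env
print(env.job_done())"
```

```text
the job is handed in; nothing more can be done
None
```

I held the scanner over the label for over a second and stood it back in its cup; the gauge is still gripped upright, about 58 mm down the gap with about 7 N of drag, and the job is handed in (no verdict was returned).

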